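# Zero the counting scale, close and load the pots, set it to weigh

### The arm

A 6-joint arm with a two-finger parallel gripper is mounted at the origin on the work surface. World frame = base frame: x ahead of the robot, y to its left, z up, the work surface at z = 0. Lengths are in m, angles in rad, forces in N, time in s.
With the tool pointing down it reaches from about 0.375 to 0.975 m from the base axis. Payload 3.8 kg.
Tool frame: the origin (TCP) lies midway between the tips of the shut fingers; the grasp point (between the pads) lies 19 mm behind it; z points along the fingers, y is the line along which they close (so a half turn about z gives the same grasp; the last joint's range is limited). The gripper opens to 88 mm and grips with 3 to 60 N. Pads are 18 mm wide; open, the fingers measure 123 mm over their backs; the gripper's body (75 mm by 187 mm) begins 45 mm behind the grasp point.
Start: joints at [-1.341, 0.264, 1.604, -0, 1.274, -0.037], TCP at [0.178, -0.651, 0.239] pointing down, gripper open.
Joint ranges: [-2.63, 2.63], [-0.94, 2.18], [0.31, 2.57], [-1.31, 4.45], [0, 2.66], [-2.55, 2.55]. Speed limits (rad/s): [2.57, 2.57, 3.14, 3.14, 3.14, 3.14].

### API

Orientations are given as a rotation vector (axis times angle).
In Python, from cell import manip, inverse_kinematics, cams, order gives the robot as it stands. Calls block until the motion is done:
- manip.move_pose(position, orientation): joint-space move of the TCP to a pose.
- manip.move_linear(position, rate=0.15, rot=None): straight line of the TCP; rot=None keeps the orientation; rate is the mean speed in m/s.
- manip.set_joints(angles): joint-space move.
- manip.set_gripper(opening, force=None): finger opening in m; force is the grip in N (None keeps the last); returns when the fingers have stopped.
- manip.dwell(seconds).
- inverse_kinematics(position, orientation): joint angles nearest the present ones, or None.
- manip.state(): the state.
- cams.capture(name): name is "scene" or "top"; returns a dict with "image" (480x640x3 uint8, blue, green, red), "z_map" (480x640 float32, m along the optical axis (not along the pixel's ray), 0 where there is no reading), "intrinsics" (3x3 intrinsics, pixels), "position" and "orientation" of the camera in the world. Camera axes: x right, y down, z forward; pixel columns grow to the right and rows downward; lengths in m; the calibration is good to about 2 mm. A picture is of the moment at which its call begins.
A pose or a line that the arm cannot do raises manip.IKError and nothing moves.
- order.close_job(): hands the job in; it is judged then, once.
The state is a dict: "clock": time; "joint_pos": joint angles; "joint_velocities": joint speeds; "tau": joint torques, N m; "tool_pos": TCP position; "tcp_rot": TCP orientation; "contact_force": force on the tool from outside, world axes, zero at the start; "moment": the same for the moment, N m; "gripper_width": finger opening in m; "grasp_force": force on a finger pad.
Only numpy, scipy, OpenCV 4.12 (cv2) and the standard library are available. Lean on these libraries where they do the work, as an engineer would, in place of code of your own. Each camera call takes 0.05 s, during which the arm holds its last target. There are 200 camera calls.

### The job

With the weighing plate still empty, turn the scale's dial so that its pointer is on the round zero stud. Then close every pot on the bench with the lid of its own shape and size and stand all the closed pots upright on the plate; only when they all stand there, turn the dial until its pointer is on the tip of the black arrowhead. Lids without a pot may stay where they are; leave the tape, the little jar and the screwdriver alone.

Things in the scene. Friction and masses are not known exactly. Their poses are not given: they have to be found in the camera images.
- scale: Fixed grey counting scale, 330 mm (its x) by 230 mm (its y), console top 45 mm above the table. Origin: centre of its underside, at table height. Its -x end, towards the robot, is the console with the dial; the other end carries the weighing plate.
- plate: The scale's steel weighing plate, 200 mm (x) by 220 mm (y), 12 mm thick, rigid. Origin: centre of its underside, so its upper face is 12 mm above the origin and 60 mm above the table. Axes parallel to the scale's.
- dial (a joint): Angle of the scale's black dial, rad, 0 to 4.0 (stops at both ends); grows as the dial turns clockwise seen from above; at 0 the pointer points to the scale's -x side. Stays where it is left (0.04 N m of friction).
- dial_grip (a point): Point on the dial's vertical axis at the height to grip. The dial is a disc of 54 mm diameter with an upright grip bar on top, 50 mm long, 14 mm thick, 32 mm tall (from 20 mm below this point to 10 mm above it); the bar lies along the line from the axis to the pointer.
- pointer (a point): Turns with the dial: 45 mm from the axis on the line of its pointer (a black nose sticking out at the foot of one end of the grip bar; that half of the top of the bar has a white stripe). It coincides in plan with the mark that the dial is set to.
- stud (a point): The zero mark: small round stud, 8 mm diameter, on the white dial face, 45 mm from the dial's axis (the pointer is over it at dial = 0.4 rad). Too low to be in the way of fingers on the grip bar.
- tab_point (a point): The weigh mark: tip of a flat black arrowhead on the white dial face, 45 mm from the dial's axis, pointing at the axis. It sits at a different angle each time, 0.9 to 2.4 rad clockwise of the stud; fixed in place, too low to be in the way.
- pot_big: Loose open grey plastic pot with a few bolts fixed in its bottom, large round, 52 mm outside diameter, 46 mm tall, wall 3 mm, 70 to 120 g. Origin: centre of its underside, z up. May be absent.
- pot_small: Loose open grey plastic pot with a few bolts fixed in its bottom, small round, 38 mm outside diameter, 46 mm tall, wall 3 mm, 70 to 120 g. Origin: centre of its underside, z up. May be absent.
- pot_square: Loose open grey plastic pot with a few bolts fixed in its bottom, square, 44 x 44 mm outside, 46 mm tall, wall 3 mm, 70 to 120 g. Origin: centre of its underside, z up. May be absent.
- pot_oblong: Loose open grey plastic pot with a few bolts fixed in its bottom, oblong, 58 mm (its x) by 36 mm (its y) outside, 46 mm tall, wall 3 mm, 70 to 120 g. Origin: centre of its underside, z up. May be absent.
- lid_big: Loose grey lid (large round, 52 mm outside diameter, less 1 mm) of the like pot, 35 g. From below: plug 7 mm tall, 41 mm diameter, going inside the pot; 4 mm plate resting on the rim; round black knob, 16 mm diameter, 22 mm tall. Origin: centre of the plug's underside, z up; starts lying grip up. Seated, its origin is 39 mm above the pot's. Always present.
- lid_small: Loose grey lid (small round, 38 mm outside diameter, less 1 mm) of the like pot, 35 g. From below: plug 7 mm tall, 27 mm diameter, going inside the pot; 4 mm plate resting on the rim; round black knob, 16 mm diameter, 22 mm tall. Origin: centre of the plug's underside, z up; starts lying grip up. Seated, its origin is 39 mm above the pot's. Always present.
- lid_square: Loose grey lid (square, 44 x 44 mm outside, less 1 mm) of the like pot, 35 g. From below: plug 7 mm tall, 33 x 33 mm, going inside the pot; 4 mm plate resting on the rim; black grip bar, 28 (x) by 14 mm (y), 22 mm tall. Origin: centre of the plug's underside, z up; starts lying grip up. Seated, its origin is 39 mm above the pot's. Always present.
- lid_oblong: Loose grey lid (oblong, 58 mm (its x) by 36 mm (its y) outside, less 1 mm) of the like pot, 35 g. From below: plug 7 mm tall, 47 mm (x) by 25 mm (y), going inside the pot; 4 mm plate resting on the rim; black grip bar, 28 (x) by 14 mm (y), 22 mm tall. Origin: centre of the plug's underside, z up; starts lying grip up. Seated, its origin is 39 mm above the pot's. Always present.
- tape: Bystander: loose roll of brown tape lying flat, 64 mm diameter, 20 mm tall. Origin: centre of its underside.
- glue: Bystander: loose small jar, 34 mm diameter, 55 mm tall. Origin: centre of its underside.
- driver: Bystander: loose screwdriver lying beyond the pots, 180 mm long.
There are look-alikes about, which are no part of the job. Leave any yellow look-alike of the lid_square alone.

How it is judged:
On the way, in this order (a step that is already met when the one before it is completed fails the run):
1. dial pointer on the zero stud with nothing on the weighing plate (horizontal distance between pointer and stud below 0.004 m and contact force between plate and anything else below 0.1 N and velocity of joint dial between -0.05 and 0.05 rad/s), for 0.3 s.
2. all pots closed with their own lids and standing on the plate, the dial still on the zero stud (horizontal distance between lid_big and pot_big below 0.005 m and z of lid_big in the frame of pot_big between 0.036 and 0.042 m and angle between the z axis of lid_big and the z axis of pot_big, either way round below 0.08 rad and x of pot_big in the frame of plate between -0.095 and 0.095 m and y of pot_big in the frame of plate between -0.105 and 0.105 m and z of pot_big in the frame of plate between 0.008 and 0.016 m and angle between each of pot_big, pot_small, pot_square, pot_oblong's own z axis and vertical below 0.1 rad and linear speed of each of pot_big, pot_small, pot_square, pot_oblong below 0.02 m/s and horizontal distance between lid_small and pot_small below 0.005 m and z of lid_small in the frame of pot_small between 0.036 and 0.042 m and angle between the z axis of lid_small and the z axis of pot_small, either way round below 0.08 rad and x of pot_small in the frame of plate between -0.095 and 0.095 m and y of pot_small in the frame of plate between -0.105 and 0.105 m and z of pot_small in the frame of plate between 0.008 and 0.016 m and horizontal distance between lid_square and pot_square below 0.005 m and z of lid_square in the frame of pot_square between 0.036 and 0.042 m and angle between the z axis of lid_square and the z axis of pot_square, either way round below 0.08 rad and x of pot_square in the frame of plate between -0.095 and 0.095 m and y of pot_square in the frame of plate between -0.105 and 0.105 m and z of pot_square in the frame of plate between 0.008 and 0.016 m and horizontal distance between lid_oblong and pot_oblong below 0.005 m and z of lid_oblong in the frame of pot_oblong between 0.036 and 0.042 m and angle between the z axis of lid_oblong and the z axis of pot_oblong, either way round below 0.08 rad and x of pot_oblong in the frame of plate between -0.095 and 0.095 m and y of pot_oblong in the frame of plate between -0.105 and 0.105 m and z of pot_oblong in the frame of plate between 0.008 and 0.016 m and horizontal distance between pointer and stud below 0.007 m), for 0.2 s.
3. dial pointer on the tip of the arrowhead (horizontal distance between pointer and tab_point below 0.004 m and velocity of joint dial between -0.05 and 0.05 rad/s), for 0.3 s.
At the end, for the whole second after the job is handed in: Every pot present stands upright on the weighing plate (its centre over the plate), at rest, closed by the lid of its own shape (centred within 5 mm, plate of the lid down on the rim); the dial's pointer is within 4 mm of the arrowhead's tip (about 5 degrees), and the dial is still (all of step 3 and horizontal distance between lid_big and pot_big below 0.005 m and z of lid_big in the frame of pot_big between 0.036 and 0.042 m and angle between the z axis of lid_big and the z axis of pot_big, either way round below 0.08 rad and x of pot_big in the frame of plate between -0.095 and 0.095 m and y of pot_big in the frame of plate between -0.105 and 0.105 m and z of pot_big in the frame of plate between 0.008 and 0.016 m and angle between each of pot_big, pot_small, pot_square, pot_oblong's own z axis and vertical below 0.1 rad and linear speed of each of pot_big, pot_small, pot_square, pot_oblong below 0.02 m/s and horizontal distance between lid_small and pot_small below 0.005 m and z of lid_small in the frame of pot_small between 0.036 and 0.042 m and angle between the z axis of lid_small and the z axis of pot_small, either way round below 0.08 rad and x of pot_small in the frame of plate between -0.095 and 0.095 m and y of pot_small in the frame of plate between -0.105 and 0.105 m and z of pot_small in the frame of plate between 0.008 and 0.016 m and horizontal distance between lid_square and pot_square below 0.005 m and z of lid_square in the frame of pot_square between 0.036 and 0.042 m and angle between the z axis of lid_square and the z axis of pot_square, either way round below 0.08 rad and x of pot_square in the frame of plate between -0.095 and 0.095 m and y of pot_square in the frame of plate between -0.105 and 0.105 m and z of pot_square in the frame of plate between 0.008 and 0.016 m and horizontal distance between lid_oblong and pot_oblong below 0.005 m and z of lid_oblong in the frame of pot_oblong between 0.036 and 0.042 m and angle between the z axis of lid_oblong and the z axis of pot_oblong, either way round below 0.08 rad and x of pot_oblong in the frame of plate between -0.095 and 0.095 m and y of pot_oblong in the frame of plate between -0.105 and 0.105 m and z of pot_oblong in the frame of plate between 0.008 and 0.016 m); the robot touches nothing.
It fails at once if the tape is moved more than 40 mm (distance of tape from where it was at the start of the episode above 0.04 m).
It fails at once if the little jar is moved more than 40 mm (distance of glue from where it was at the start of the episode above 0.04 m).
It fails at once if the screwdriver is moved more than 40 mm (distance of driver from where it was at the start of the episode above 0.04 m).
Of pot_big, pot_small, pot_square, pot_oblong only 3 to 4 are there at a start; the rules pass over those that are not, and their reading is None.
At some moment in a run one of pot_big, pot_small, pot_square, pot_oblong, lid_big, lid_small, lid_square, lid_oblong may be knocked a few centimetres aside while the robot is not near it.
It also fails if it takes over 210 s, if anything falls off the work surface, if the arm or the gripper's body presses on something with over 40 N, if the wrist force passes 120 N, or if a joint passes its speed limit or range.

## Working session

There is one attempt and no reset: what is moved stays moved. The work goes in short steps, each a Python script; the robot and the scene stay as the last script left them, time stands still between calls to the robot, and variables do not carry over. Pictures are saved under pics/ and viewed, at most 14 in all, crops included, and the job is handed in when it is done.

```bash
mkdir -p pics; ls
python3 - <<'E'
from cell import manip,cams
import cv2,numpy as np
for n in("scene","top"):
    c=cams.capture(n); cv2.imwrite(f"pics/{n}0.png",c["image"]); np.savez(f"{n}0.npz",**c)
    print(n,c["intrinsics"],c["position"],c["orientation"],c["z_map"].min(),c["z_map"].max())
s=manip.state();print(s)
E
```

```text
pics
scene [[612.92196407   0.         334.45848729]
 [  0.         612.92196407 239.55057189]
 [  0.           0.           1.        ]] [ 1.25520382 -0.677351    0.95193917] [-2.15792214 -0.93743216  0.41550731] 0.0 3.906653
top [[584.42951475   0.         316.32825744]
 [  0.         584.42951475 233.75419188]
 [  0.           0.           1.        ]] [ 0.48595474 -0.04467568  1.23036725] [-2.2219984   2.15673565 -0.06569368] 0.0 2.0533643
{'clock': 0.1, 'joint_pos': array([-1.34087539e+00,  2.64673724e-01,  1.60520308e+00,  1.50727345e-05,
        1.27368715e+00, -3.69101795e-02]), 'joint_velocities': array([ 4.88389378e-04, -9.67870291e-04, -3.35856002e-03,  3.27019469e-05,
        2.14040043e-03,  6.33817839e-04]), 'tau': array([ 7.08245389e-04, -5.03617716e+01, -3.58071506e+01,  7.31059257e-02,
        2.33750028e-02, -4.55059853e-05]), 'tool_pos': array([ 0.17783583, -0.65050779,  0.23753381]), 'tcp_rot': array([-3.11172922e+00, -4.17626941e-01,  2.75668005e-04]), 'contact_force': array([-0.06808448,  0.27995848, -0.75781256]), 'moment': array([-6.71657300e-05,  2.14744072e-02, -4.59215261e-02]), 'grasp_force': 0.0, 'gripper_width': 0.08834139267817516}
```

View pics/top0.png

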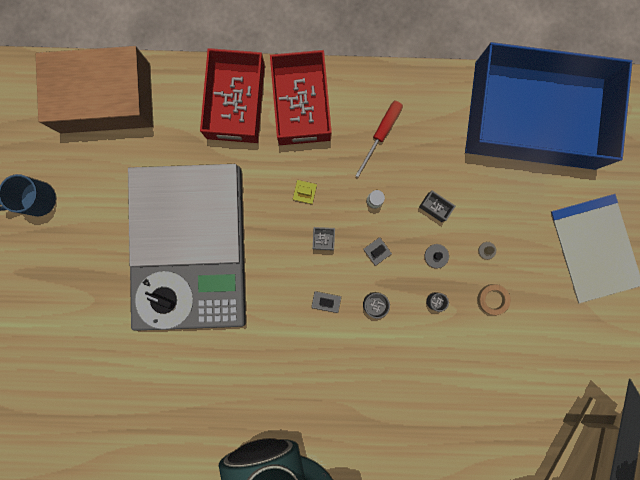

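View pics/scene0.png

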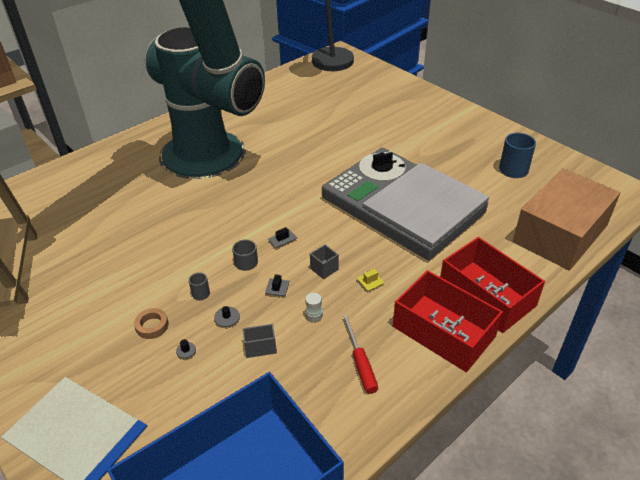

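The two views show the whole scene. In the top image:
- **Pots:** square (323,238), big (376,305), small (437,301), oblong (436,207).
- **Lids:** oblong (326,301), square (377,251), big (436,256), small (487,250).
- **Possible mix-ups:** the yellow lid look-alike at (305,192), the jar at (376,201), and the tape at (493,300), which could pass for a pot. Big and small round differ in size only. I choose the grey ones.
- **Dial:** (160,299).

```bash
cat > h.py <<'E'
import numpy as np,cv2
from scipy.spatial.transform import Rotation as R
def ray(c,uv):
    uv=np.atleast_2d(uv).astype(float);K=c["intrinsics"]
    d=np.c_[(uv[:,0]-K[0,2])/K[0,0],(uv[:,1]-K[1,2])/K[1,1],np.ones(len(uv))]
    return d@R.from_rotvec(c["orientation"]).as_matrix().T
def plane(c,uv,z):
    d=ray(c,uv);p=c["position"];return p+d*((z-p[2])/d[:,2])[:,None]
def cloud(c):
    v,u=np.mgrid[0:480,0:640];d=ray(c,np.c_[u.ravel(),v.ravel()])
    return (c["position"]+d*c["z_map"].reshape(-1,1)).reshape(480,640,3)
def comps(c,box=(290,175,520,335)):
    "grey/dark low-saturation things on the bench: centre (table plane at half height), rect"
    u0,v0,u1,v1=box
    P=cloud(c);m=((P[...,2]>.006)&(c["z_map"]>0)).astype(np.uint8)
    k=np.zeros_like(m);k[v0:v1,u0:u1]=1;m*=k
    n,l,s,ce=cv2.connectedComponentsWithStats(m)
    out=[]
    for i in range(1,n):
        if s[i,4]<60: continue
        q=l==i;zt=np.percentile(P[q][:,2],95)
        hsv=cv2.cvtColor(c["image"],cv2.COLOR_BGR2HSV)[q]
        out.append((i,ce[i],q,zt,np.median(hsv[:,1]),P))
    return out
E
python3 - <<'E'
from h import *
c=dict(np.load("top0.npz"))
for i,ce,q,zt,sat,P in comps(c):
    # hull at the outline height: rim for pots, plate top for lids
    z=.046 if zt>.04 else .011
    cs,_=cv2.findContours(q.astype(np.uint8),cv2.RETR_EXTERNAL,cv2.CHAIN_APPROX_NONE)
    w=plane(c,cs[0].reshape(-1,2),z)[:,:2].astype(np.float32)*1000
    r=cv2.minAreaRect(w);(cx,cy),rad=cv2.minEnclosingCircle(w)
    print(ce.round(),"zt%.3f sat%d"%(zt,sat),np.round(r[0]),np.round(r[1]),round(r[2],1),"circ",round(cx),round(cy),round(rad))
P=cloud(c);print(P[400,300],P[200,185],P[250,240:247,:],P[300,160])
im=c["image"];a=cv2.resize(im[170:330,290:520],None,fx=2.6,fy=2.6,interpolation=3);b=cv2.resize(im[255:340,122:252],None,fx=4.6,fy=4.6,interpolation=3)[:,:598]
b=cv2.resize(im[262:332,128:200],None,fx=2.6,fy=2.6,interpolation=3)
cv=np.zeros((600,800,3),np.uint8);cv[:a.shape[0],:a.shape[1]]=a;cv[418:600,0:187]=b
cv[:182,600:787]=b; cv2.imwrite("pics/crop0.png",cv[:420])
cv2.imwrite("pics/dial0.png",cv2.resize(im[262:332,128:200],None,fx=8,fy=8,interpolation=3))
E
```

```text
[304. 191.] zt0.034 sat155 [650. -14.] [43. 43.] 78.4 circ 649 -14 29
[375. 199.] zt0.058 sat6 [ 634. -160.] [32. 39.] 46.7 circ 634 -160 20
[437. 206.] zt0.048 sat13 [ 623. -286.] [61. 43.] 57.6 circ 624 -286 37
[323. 238.] zt0.049 sat11 [550. -57.] [45. 43.] 1.7 circ 550 -57 30
[377. 251.] zt0.034 sat11 [ 530. -170.] [45. 43.] 37.1 circ 531 -169 30
[487. 250.] zt0.035 sat36 [ 538. -399.] [35. 36.] 9.8 circ 539 -399 19
[437. 255.] zt0.032 sat10 [ 523. -294.] [48. 48.] 1.7 circ 523 -294 25
[494. 299.] zt0.024 sat117 [ 436. -415.] [62. 66.] 1.7 circ 437 -415 34
[326. 301.] zt0.035 sat9 [421. -66.] [57. 35.] 80.4 circ 421 -66 32
[377. 305.] zt0.048 sat13 [ 419. -166.] [50. 52.] 1.7 circ 418 -166 27
[437. 301.] zt0.047 sat15 [ 429. -290.] [38. 42.] 1.0 circ 432 -290 23
[ 0.2145504  -0.01827303 -0.00361298] [0.61813992 0.22465387 0.05864742] [[ 0.52109146  0.11177053  0.04525537]
 [ 0.5211373   0.10967894  0.0457473 ]
 [ 0.52133626  0.10825108  0.04109059]
 [ 0.5219094   0.10839829  0.02389429]
 [ 0.5227235   0.10948964 -0.00131522]
 [ 0.52278729  0.10738648 -0.0013476 ]
 [ 0.52291397  0.10553877 -0.00347913]] [ 0.48595474 -0.04467568  1.23036725]
```

View pics/crop0.png

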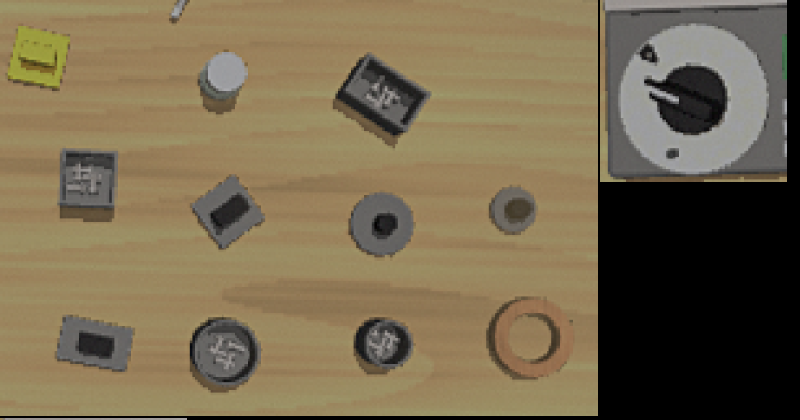

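View pics/dial0.png

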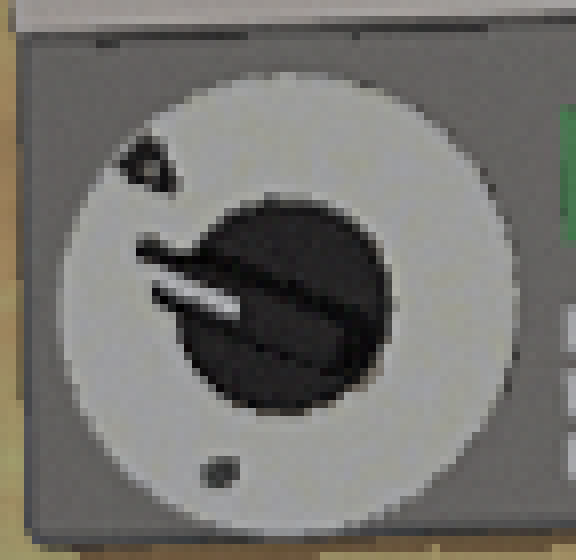

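The crops confirm the choices: four open pots with bolts, four grey lids, and the yellow one excluded. In the dial crop, the face centre is at about px (164,300), the stud at (155,320), the arrowhead at (147,283), and the pointer faces left (~191–197° on screen).

```bash
cat >> h.py <<'E'
def world_hull(c,mask,z):
    cs,_=cv2.findContours(mask.astype(np.uint8),cv2.RETR_EXTERNAL,cv2.CHAIN_APPROX_NONE)
    k=max(cs,key=cv2.contourArea)
    return plane(c,k.reshape(-1,2),z)[:,:2].astype(np.float32)
def long_angle(w):
    r=cv2.minAreaRect(w*1000);b=cv2.boxPoints(r);e=[b[1]-b[0],b[2]-b[1]];e=max(e,key=np.linalg.norm)
    return np.array(r[0])/1000,np.degrees(np.arctan2(e[1],e[0])),np.sort(r[1])
def scale(c):
    P=cloud(c);im=c["image"];g=im.max(2).astype(int);sp=g-im.min(2)
    m=np.zeros((480,640),bool);m[155:270,115:250]=True
    pl=m&(P[...,2]>.052)&(P[...,2]<.075)
    ce,a,sz=long_angle(world_hull(c,pl,.06));print("plate",ce,a,sz)
    b=np.zeros((480,640),bool);b[266:332,130:197]=True
    f=(b&(g>135)).astype(np.uint8);w=world_hull(c,f,.046)
    e=cv2.fitEllipse(w*1000);print("face",np.round(e,1) if 0 else e)
    ax=np.array(e[0])/1000
    hull=np.zeros((480,640),np.uint8);cs,_=cv2.findContours(f,cv2.RETR_EXTERNAL,cv2.CHAIN_APPROX_NONE)
    cv2.drawContours(hull,[cv2.convexHull(max(cs,key=cv2.contourArea))],-1,1,-1)
    n,l,s,cc=cv2.connectedComponentsWithStats(((hull>0)&(g<100)).astype(np.uint8))
    for i in range(1,n):
        if s[i,4]<3: continue
        p=plane(c,cc[i],.046)[0,:2];d=p-ax
        print("blob",cc[i].round(1),s[i,4],"r%.1f"%(1000*np.hypot(*d)),"ang %.1f"%np.degrees(np.arctan2(d[1],d[0])))
    st=b&(P[...,2]>.07)&(c["z_map"]>0);q=P[st];print("bar top",st.sum(),q.mean(0),np.percentile(q[:,2],[50,95]))
    # white stripe on bar top
    return ax
def bench(c):
    for i,ce,q,zt,sat,P in comps(c):
        pot=zt>.04;z=.046 if pot else .011
        qq=q&(P[...,2]>(.036 if pot else .006));w=world_hull(c,qq,z)
        o,a,sz=long_angle(w);t=q&(P[...,2]>.024);tt=""
        if not pot and t.sum()>8:
            kt=np.argwhere(t)[:,::-1].mean(0);tt=plane(c,kt,.033)[0,:2].round(4)
        e=cv2.fitEllipse(w*1000)[0]
        print(ce.round(),"z%.3f"%zt,o.round(4),"a%.1f"%a,sz.round(),"ell",np.round(e,1),"knob",tt)
E
python3 - <<'E'
from h import *
c=dict(np.load("top0.npz"));scale(c);bench(c)
E
```

```text
plate [0.58932812 0.22677304] -86.25602 [199.6370697  220.53616333]
face ((415.7812805175781, 261.0978698730469), (109.72164916992188, 114.3382339477539), 48.11172866821289)
blob [145.9 282.1] 35 r51.5 ang 47.6
blob [162.7 299.7] 583 r2.6 ang 78.3
blob [155.2 320.6] 14 r44.7 ang 159.4
bar top 205 [0.41745467 0.25999357 0.08340616] [0.08406431 0.08776746]
[304. 191.] z0.034 [ 0.6495 -0.0144] a-11.6 [43. 43.] ell [649.3 -14.4] knob [ 0.6492 -0.0144]
[375. 199.] z0.058 [ 0.6363 -0.1624] a1.4 [31. 31.] ell [ 636.5 -162.1] knob 
[437. 206.] z0.048 [ 0.6246 -0.2885] a57.7 [38. 59.] ell [ 624.9 -288.8] knob 
[323. 238.] z0.049 [ 0.5505 -0.0568] a1.6 [43. 45.] ell [550.8 -56.7] knob 
[377. 251.] z0.034 [ 0.5303 -0.1696] a37.1 [43. 45.] ell [ 529.6 -169.8] knob [ 0.5293 -0.1699]
[487. 250.] z0.035 [ 0.5376 -0.3994] a-80.2 [35. 36.] ell [ 537.7 -399.4] knob [ 0.5378 -0.3982]
[437. 255.] z0.032 [ 0.5229 -0.2938] a-88.3 [48. 48.] ell [ 522.9 -293.8] knob [ 0.523  -0.2933]
[494. 299.] z0.024 [ 0.4362 -0.4146] a-88.3 [62. 66.] ell [ 436.3 -414.6] knob [ 0.4428 -0.4095]
[326. 301.] z0.035 [ 0.4208 -0.0662] a80.4 [35. 57.] ell [420.9 -66.1] knob [ 0.4209 -0.0663]
[377. 305.] z0.048 [ 0.4195 -0.1675] a-88.6 [50. 50.] ell [ 418.7 -167.9] knob 
[437. 301.] z0.047 [ 0.4283 -0.2933] a-89.0 [36. 36.] ell [ 428.9 -293.1] knob
```

```bash
cat > rob.py <<'E'
from h import *
from cell import manip,inverse_kinematics,cams,order
def rv(a):
    "tool down, closing axis (tool y) at world angle a deg"
    a=np.radians(a);y=np.array([np.cos(a),np.sin(a),0]);z=np.array([0,0,-1.]);x=np.cross(y,z)
    return R.from_matrix(np.c_[x,y,z]).as_rotvec()
def best(xy,z,a):
    "closing angle a or a+180, the one with smaller wrist angle"
    o=[(abs(q[5]),b) for b in(a,a+180) for q in[inverse_kinematics(np.array([*xy,z]),rv(b))] if q is not None]
    return min(o)[1]
def above(xy,z,a,hi=.2):
    s=manip.state()["tool_pos"]
    if s[2]<hi-.005: manip.move_linear(np.array([s[0],s[1],hi]),rate=.25)
    a=best(xy,hi,a);manip.move_pose(np.array([*xy,hi]),rv(a));manip.move_linear(np.array([*xy,z]),rate=.2);return a
def st(t=""):
    s=manip.state();print(t,"t%.1f"%s["clock"],s["tool_pos"].round(4),"F",s["contact_force"].round(1),"w%.4f g%.1f"%(s["gripper_width"],s["grasp_force"]))
def dial(xy,a0,a1,force=20):
    "grip the bar lying along a0 and turn it to a1 (deg, world)"
    ok=[]
    for b in(a0+90,a0-90):
        q0=inverse_kinematics(np.array([*xy,.06]),rv(b));q1=inverse_kinematics(np.array([*xy,.06]),rv(b+a1-a0))
        print(b,q0 is not None and q0[5],q1 is not None and q1[5])
        if q0 is not None and q1 is not None and abs(q1[5]-q0[5])<abs(np.radians(a1-a0))+.3: ok.append((max(abs(q0[5]),abs(q1[5])),b))
    b=min(ok)[1]
    s=manip.state()["tool_pos"];manip.move_linear(np.array([s[0],s[1],.2]),rate=.3)
    manip.set_gripper(.05);manip.move_pose(np.array([*xy,.2]),rv(b));manip.move_linear(np.array([*xy,.062]),rate=.15)
    manip.set_gripper(0.0,force);st("gripped")
    n=int(abs(a1-a0)/15)+1
    for k in range(1,n+1): manip.move_pose(np.array([*xy,.062]),rv(b+(a1-a0)*k/n))
    manip.dwell(.6);st("turned");manip.set_gripper(.05);st("released");manip.dwell(.4)
    manip.move_linear(np.array([*xy,.2]),rate=.2)
E
python3 - <<'E'
from rob import *
c=dict(np.load("top0.npz"))
P=cloud(c);m=np.zeros((480,640),bool);m[266:332,130:197]=True;m&=(P[...,2]>.078)&(c["z_map"]>0)
q=P[m][:,:2];q0=q.mean(0);v=np.linalg.svd(q-q0)[2][0];print(q0,np.degrees(np.arctan2(v[1],v[0])),np.ptp((q-q0)@v))
s=plane(c,[128+200/8,262+297/8],.085)[0,:2]-[.4165,.2605];print("stripe",s,np.degrees(np.arctan2(s[1],s[0])))
E
```

```text
[0.41726295 0.26047295] 69.79165654363828 0.05050858706513135
stripe [0.00259452 0.01201307] 77.81275219913755
```

Run:
```python
from rob import *
dial((.4168,.2606),70,160.3)
c=cams.capture("top");np.savez("top1.npz",**c);scale(c)
cv2.imwrite("pics/dial1.png",cv2.resize(c["image"][262:332,128:200],None,fx=5,fy=5,interpolation=3))
```

```text
160 -2.2844313694278693 2.4227216232008377
-20 0.8571612841619234 -0.7188710303889563
gripped t6.1 [0.4168 0.2607 0.0622] F [-1.2  0.1  1.9] w0.0138 g20.0
turned t9.0 [0.4194 0.262  0.0623] F [ 8.7  3.6 -6.3] w0.0140 g20.0
released t9.7 [0.4167 0.2606 0.062 ] F [ 0.1  0.2 -0.4] w0.0501 g0.0
plate [0.5893363  0.22675394] -86.27022 [199.67163086 220.53361511]
face ((432.5272521972656, 255.20263671875), (76.8425064086914, 104.458984375), 161.88206481933594)
blob [146.  282.1] 33 r47.4 ang 67.6
blob [166.7 297.9] 442 r12.3 ang 177.3
bar top 1853 [0.41016798 0.20780456 0.30377349] [0.30562534 0.36053765]
```

View pics/dial1.png

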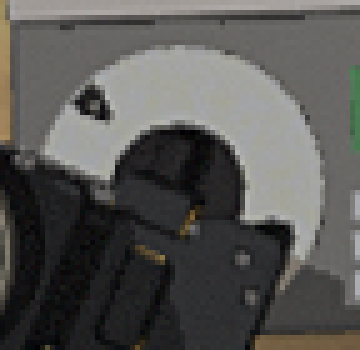

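The arm hides the dial in this crop; only the arrowhead at (93,103) is visible. I'll move towards the first pot and check the dial from there.

Run:
```python
from rob import *
a=best((.5515,-.055),.2,91.6);manip.move_pose(np.array([.5515,-.055,.2]),rv(a))
c=cams.capture("top");np.savez("top1.npz",**c);scale(c)
cv2.imwrite("pics/dial2.png",cv2.resize(c["image"][262:332,128:200],None,fx=5,fy=5,interpolation=3))
```

```text
plate [0.58935559 0.22681592] -86.2721 [199.62495422 220.47808838]
face ((415.9739685058594, 261.4892883300781), (111.72069549560547, 115.01898193359375), 51.831817626953125)
blob [146.1 282.2] 31 r50.8 ang 47.4
blob [162.8 300.7] 589 r2.6 ang 131.2
bar top 218 [0.41747095 0.2598765  0.08269417] [0.08349352 0.08828244]
```

View pics/dial2.png

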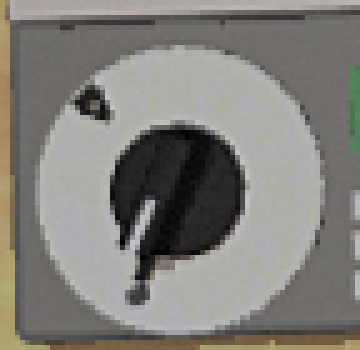

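```bash
cat >> rob.py <<'E'
BIAS=np.array([.0008,.0015])
SIZE=dict(big=(50,50),small=(36,36),square=(43.5,44.5),oblong=(36.5,58.5))
LAST={"pot_big":(.419,-.1675),"pot_small":(.4285,-.2932),"pot_square":(.5505,-.0568),"pot_oblong":(.6246,-.2885),
"lid_big":(.523,-.2938),"lid_small":(.5377,-.399),"lid_square":(.53,-.1697),"lid_oblong":(.4208,-.0662)}
PC=np.array([.5893,.2268])+BIAS;YAW=3.74
SLOT=dict(square=(-.05,-.055),oblong=(.05,-.055),big=(.05,.055),small=(-.05,.055))
def slot(k):
    t=np.radians(YAW);u=SLOT[k];return PC+[np.cos(t)*u[0]-np.sin(t)*u[1],np.sin(t)*u[0]+np.cos(t)*u[1]]
def locate(name,c=None,box=(270,160,540,345)):
    c=c or cams.capture("top");kind,k=name.split("_");res=[]
    for i,ce,q,zt,sat,P in comps(c,box):
        pot=zt>.04
        if pot!=(kind=="pot") or sat>60 or zt>.07: continue
        w=world_hull(c,q&(P[...,2]>(.036 if pot else .006)),.046 if pot else .011)
        o,a,sz=long_angle(w)
        if k in("big","small"): o=np.array(cv2.fitEllipse(w*1000)[0])/1000
        e=np.abs(sz-np.array(SIZE[k])+(0 if pot else 1)).max()
        if kind=="lid" and k=="square":
            # bar direction among the two sides: long axis of the knob top
            t=q&(P[...,2]>.024);kq=plane(c,np.argwhere(t)[:,::-1],.033)[:,:2].astype(np.float32);b=long_angle(kq)[1]
            a=a+90*round((b-a)/90)
        res.append((e,np.hypot(*(o-LAST[name])),o,a,sz))
    res=[r for r in res if r[0]<4.5]
    assert res,name+" not found"
    r=min(res,key=lambda r:r[1]);print(name,"size err %.1f moved %.4f"%r[:2],r[2].round(4),"a%.1f"%r[3],r[4].round())
    return r[2]+BIAS,r[3]
def barang(c):
    P=cloud(c);m=np.zeros((480,640),bool);m[266:332,130:197]=True;m&=(P[...,2]>.078)&(c["z_map"]>0)
    q=P[m][:,:2];v=np.linalg.svd(q-q.mean(0))[2][0];return np.degrees(np.arctan2(v[1],v[0]))
def pick(name):
    kind,k=name.split("_");c=cams.capture("top");xy,a=locate(name,c);rnd=k in("big","small")
    if rnd:a=np.degrees(np.arctan2(xy[1],xy[0]))   # closing tangentially
    manip.set_gripper(.074 if kind=="pot" else .05)
    b=above(xy,.012 if kind=="pot" else .0135,a+90)
    manip.set_gripper(0,15);st("grip "+name)
    s=manip.state();manip.move_linear(np.array([*s["tool_pos"][:2],.2]),rate=.2);st("lift");return b
def put_pot(name):
    pick(name);k=name.split("_")[1];xy=slot(k)
    above(xy,.0735,YAW+90);st("down");manip.set_gripper(.074);
    manip.move_linear(np.array([*xy,.2]),rate=.2)
E
python3 - <<'E'
from rob import *
c=dict(np.load("top1.npz"));print(barang(c))
put_pot("pot_square");st()
E
```

```text
159.74142872745324Traceback (most recent call last):
  File "<stdin>", line 3, in <module>
  File "rob.py", line 69, in put_pot
    pick(name);k=name.split("_")[1];xy=slot(k)
    ~~~~^^^^^^
  File "rob.py", line 62, in pick
    kind,k=name.split("_");c=cams.capture("top");xy,a=locate(name,c);rnd=k in("big","small")
                                                      ~~~~~~^^^^^^^^
  File "rob.py", line 55, in locate
    assert res,name+" not found"
           ^^^
AssertionError: pot_square not found
```

Run:
```python
from rob import *
xy=slot("square");manip.move_pose(np.array([*xy,.2]),rv(best(xy,.2,YAW+90)))
put_pot("pot_square");st()
c=cams.capture("top");cv2.imwrite("pics/p3.png",c["image"])
```

```text
pot_square size err 0.8 moved 0.0000 [ 0.5505 -0.0568] a1.6 [43. 45.]
grip pot_square t19.8 [ 0.5517 -0.0553  0.0126] F [-0.7  0.2  4.2] w0.0445 g14.8
lift t20.9 [ 0.5505 -0.0552  0.1984] F [ 0.5 -0.3 -1.4] w0.0440 g14.8
down t24.1 [0.544  0.1701 0.0734] F [ 0.  -0.9 -0.2] w0.0440 g14.8
 t25.5 [0.543  0.17   0.1989] F [-0.   0.  -0.2] w0.0739 g0.0
```

View pics/p3.png

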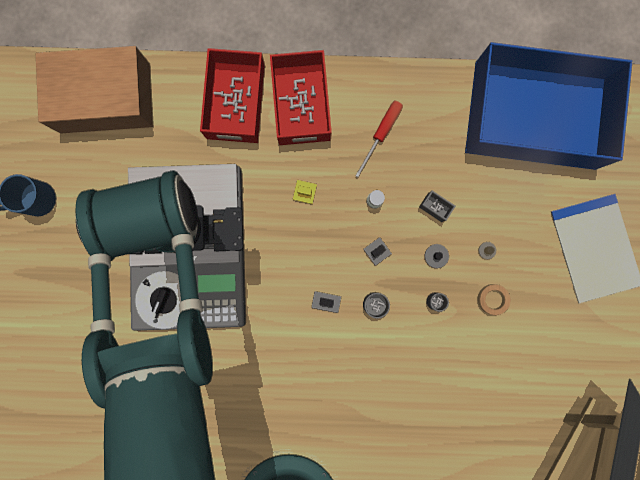

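The square pot is released on the plate. The bench is clear of the arm, with the rest of the objects where they were. Next I'll move the other three pots.

Run:
```python
from rob import *
for n in("pot_oblong","pot_big","pot_small"): put_pot(n)
c=cams.capture("scene");cv2.imwrite("pics/p4.png",c["image"])
```

```text
pot_oblong size err 1.7 moved 0.0000 [ 0.6246 -0.2885] a57.6 [38. 59.]
grip pot_oblong t29.2 [ 0.6256 -0.2871  0.0123] F [-0.1 -0.7  1.8] w0.0357 g15.0
lift t30.3 [ 0.6246 -0.2866  0.198 ] F [-0.3 -0.8 -1.4] w0.0363 g15.0
down t32.8 [0.644  0.1762 0.0736] F [0.4 0.3 0.1] w0.0361 g15.0
pot_big size err 0.4 moved 0.0004 [ 0.4188 -0.1678] a-88.6 [50. 50.]
grip pot_big t38.6 [ 0.4203 -0.1667  0.0129] F [-1.   0.4  6. ] w0.0522 g15.0
lift t39.7 [ 0.4192 -0.1662  0.1984] F [ 0.3 -0.7 -1.9] w0.0521 g15.0
down t42.8 [0.6367 0.2863 0.0736] F [ 0.3 -0.3 -1.3] w0.0522 g15.0
pot_small size err 0.3 moved 0.0005 [ 0.4289 -0.293 ] a-89.0 [36. 36.]
grip pot_small t48.5 [ 0.4298 -0.2917  0.0123] F [-0.8 -0.3  3.5] w0.0380 g15.0
lift t49.5 [ 0.4289 -0.291   0.1984] F [-0.1  0.8 -1.8] w0.0375 g15.0
down t52.6 [0.5369 0.2797 0.0735] F [ 0.3 -0.6 -1. ] w0.0380 g15.0
```

View pics/p4.png

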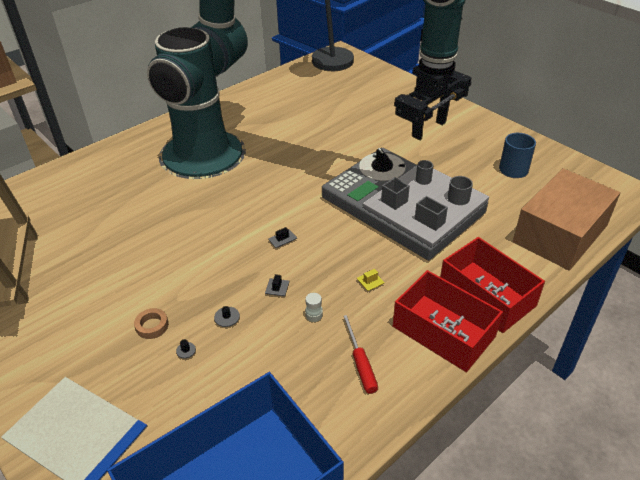

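All four pots stand on the plate: square (395,193), small (424,172), oblong (431,212), big (460,190). Now the lids. After each pick I measure the target pot on the plate with the arm out of the way.

```bash
cat >> rob.py <<'E'
def onplate(k,c):
    P=cloud(c);m=np.zeros((480,640),bool);m[155:275,115:255]=True;m&=(P[...,2]>.092)&(P[...,2]<.125)&(c["z_map"]>0)
    n,l,s,ce=cv2.connectedComponentsWithStats(m.astype(np.uint8));res=[]
    for i in range(1,n):
        if s[i,4]<30: continue
        w=world_hull(c,l==i,.106);o,a,sz=long_angle(w)
        if k in("big","small"): o=np.array(cv2.fitEllipse(w*1000)[0])/1000
        res.append((np.hypot(*(o+BIAS-slot(k))),o+BIAS,a,sz))
    r=min(res,key=lambda r:r[0]);a=r[2]
    if k=="square": a=YAW+(a-YAW+45)%90-45
    if k=="oblong": a=YAW+(a-YAW+90)%180-90
    print("plate",k,"off %.4f"%r[0],r[1].round(4),"a%.1f"%a,r[3].round());return r[1],a
def put_lid(k,dxy=(0,0)):
    pick("lid_"+k);c=cams.capture("top");xy,a=onplate(k,c);xy=xy+dxy
    above(xy,.130,(YAW if k in("big","small") else a)+90);manip.dwell(.2)
    f0=manip.state()["contact_force"][2]
    for z in np.arange(.127,.1134,-.0027):
        manip.move_linear(np.array([*xy,z]),rate=.05);f=manip.state()["contact_force"]-[0,0,f0]
        if f[2]>5 and z>.1155: st("BLOCKED %.4f"%z);manip.move_linear(np.array([*xy,.135]),rate=.1);return False
    st("seated z");manip.set_gripper(.04);manip.move_linear(np.array([*xy,.2]),rate=.2);return True
E
python3 - <<'E'
from rob import *
print(put_lid("oblong"))
E
```

```text
lid_oblong size err 1.6 moved 0.0004 [ 0.4211 -0.0665] a77.8 [37. 57.]
grip lid_oblong t57.8 [ 0.422  -0.0651  0.0138] F [-1.2  0.4  2.2] w0.0135 g15.0
lift t58.9 [ 0.421  -0.0648  0.1986] F [ 0.6 -0.3 -0.4] w0.0140 g15.0
plate oblong off 0.0010 [0.6441 0.1759] a2.4 [39. 59.]
seated z t62.4 [0.6439 0.1758 0.1132] F [ 0.4  1.2 -1.2] w0.0140 g15.0
True
```

Run:
```python
from rob import *
for k in("square","big","small"):
    if not put_lid(k): break
c=cams.capture("scene");cv2.imwrite("pics/p5.png",cv2.resize(c["image"][120:290,300:510],None,fx=3,fy=3,interpolation=3))
```

```text
lid_square size err 0.9 moved 0.0015 [ 0.5287 -0.1705] a-52.3 [43. 44.]
grip lid_square t67.0 [ 0.5297 -0.1691  0.0138] F [0.2 0.2 1.7] w0.0141 g15.0
lift t68.1 [ 0.5287 -0.1687  0.1984] F [ 0.   0.3 -1.1] w0.0134 g15.0
plate square off 0.0007 [0.5442 0.1696] a1.7 [44. 46.]
seated z t71.7 [0.544  0.1695 0.1132] F [-0.  -0.5 -0.8] w0.0136 g15.0
lid_big size err 1.1 moved 0.0001 [ 0.5231 -0.2938] a83.8 [50. 50.]
grip lid_big t77.3 [ 0.5241 -0.2924  0.0138] F [-0.6 -0.1  1.8] w0.0153 g15.0
lift t78.4 [ 0.5231 -0.2918  0.1983] F [-0.4  0.4 -0.1] w0.0155 g15.0
plate big off 0.0017 [0.6373 0.285 ] a65.2 [50. 54.]
seated z t83.0 [0.6371 0.2849 0.1132] F [-0.5 -0.6 -0.1] w0.0151 g15.0
lid_small size err 1.6 moved 0.0002 [ 0.5377 -0.3992] a-88.3 [33. 36.]
grip lid_small t88.7 [ 0.5387 -0.3979  0.0139] F [-1.1 -0.7  1.7] w0.0156 g15.0
lift t89.8 [ 0.5378 -0.3972  0.1981] F [ 0.1 -0.5 -0.7] w0.0151 g15.0
plate small off 0.0018 [0.537  0.2781] a-88.3 [37. 39.]
seated z t94.5 [0.5368 0.2781 0.1132] F [ 0.1  0.5 -0.1] w0.0150 g15.0
```

View pics/p5.png

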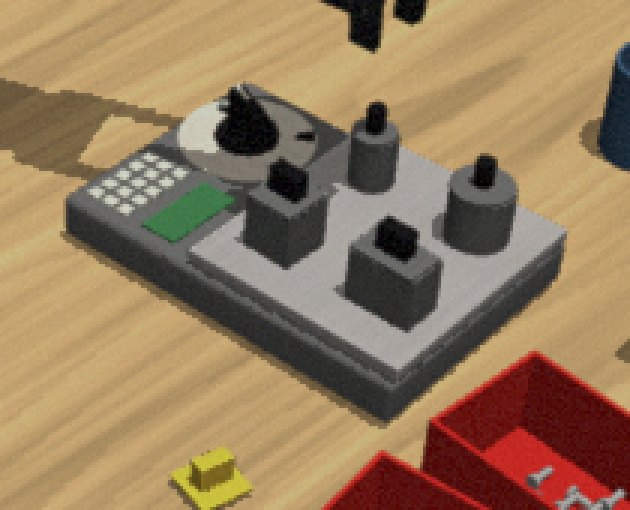

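Each lid sits flat on its own pot: square (285,205), oblong (395,270), small (375,140), big (482,195). Before turning the dial I'll check this from above with the arm out of the way.

Run:
```python
from rob import *
manip.move_pose(np.array([.5,-.1,.25]),rv(best((.5,-.1),.25,90)))
c=cams.capture("top");ax=scale(c);print("bar",barang(c))
P=cloud(c)
for k in SLOT:
    d=np.hypot(*(P[...,:2]+BIAS-slot(k)).transpose(2,0,1));m=d<.04
    t=m&(P[...,2]>.123)&(P[...,2]<.15);kn=plane(c,np.argwhere(t)[:,::-1].mean(0),.132)[0,:2]+BIAS
    r=m&(P[...,2]>.1)&(P[...,2]<.12);w=world_hull(c,(m&(P[...,2]>.098)),.11)
    print(k,"knob off",(kn-slot(k)).round(4),"zplate %.4f"%np.median(P[r][:,2]),"ztop %.4f"%np.percentile(P[t][:,2],80),slot(k))
cv2.imwrite("pics/p6.png",cv2.resize(c["image"][150:340,115:260],None,fx=3.1,fy=3.1,interpolation=3))
```

```text
plate [0.58932654 0.22686829] -86.256 [199.67741394 220.34593201]
face ((416.04022216796875, 261.5101623535156), (111.48255920410156, 114.9474105834961), 49.77407455444336)
blob [146.  282.2] 32 r50.9 ang 47.6
blob [162.8 300.7] 592 r2.6 ang 131.9
bar top 217 [0.41714757 0.25987478 0.08313197] [0.08405561 0.08801729]
bar 159.91647116996128
square knob off [-0.     -0.0008] zplate 0.1093 ztop 0.1333 [0.54379408 0.17015568]
oblong knob off [ 0.0004 -0.001 ] zplate 0.1093 ztop 0.1330 [0.64358111 0.17667858]
big knob off [ 0.0007 -0.0027] zplate 0.1094 ztop 0.1329 [0.63640592 0.28644432]
small knob off [ 0.0002 -0.0029] zplate 0.1090 ztop 0.1328 [0.53661889 0.27992142]
```

View pics/p6.png

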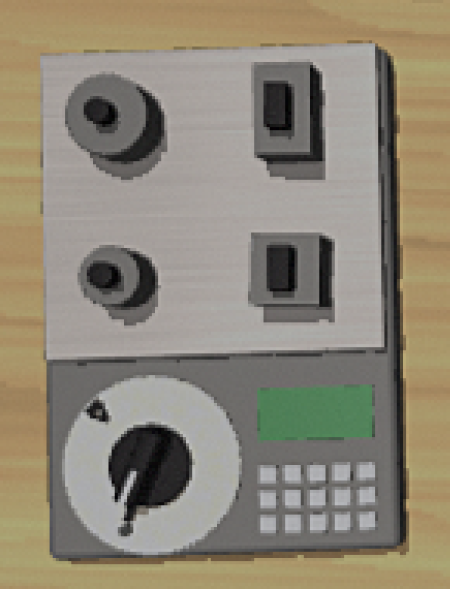

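All four lids are on their rims: the plates read about 0.109 m, and the knobs are centred in the crop at (100,112), (278,105), (103,275) and (281,268). The pointer is still on the stud at (124,528). I'll turn the dial to the arrowhead at (97,410).

Run:
```python
from rob import *
dial((.4174,.2624),160,48.3)
manip.move_pose(np.array([.5,-.1,.25]),rv(best((.5,-.1),.25,90)))
c=cams.capture("top");print("bar",barang(c));st()
cv2.imwrite("pics/p7.png",cv2.resize(c["image"][150:340,115:260],None,fx=3.1,fy=3.1,interpolation=3))
cv2.imwrite("pics/p8.png",cv2.resize(c["image"][262:332,128:200],None,fx=8,fy=8,interpolation=3))
```

```text
250 2.430558730625444 -1.9030938020764758
70 -0.7110339229643485 1.2384988515133184
gripped t102.0 [0.4176 0.2627 0.0623] F [-0.7  2.   1.3] w0.0139 g20.0
turned t105.3 [0.4174 0.2626 0.0622] F [-1.8  2.6  4.6] w0.0136 g20.0
released t106.0 [0.4174 0.2623 0.0619] F [-0.1 -0.3  0.2] w0.0501 g0.0
bar -131.83018286119656
 t108.7 [ 0.4999 -0.0989  0.2495] F [-0.6 -0.4 -0.4] w0.0496 g0.0
```

View pics/p7.png

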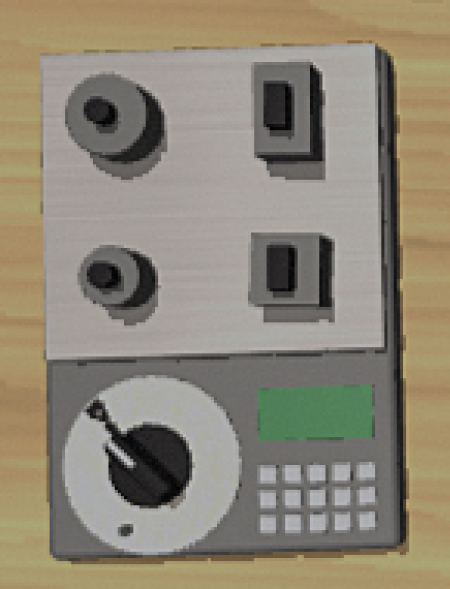

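View pics/p8.png

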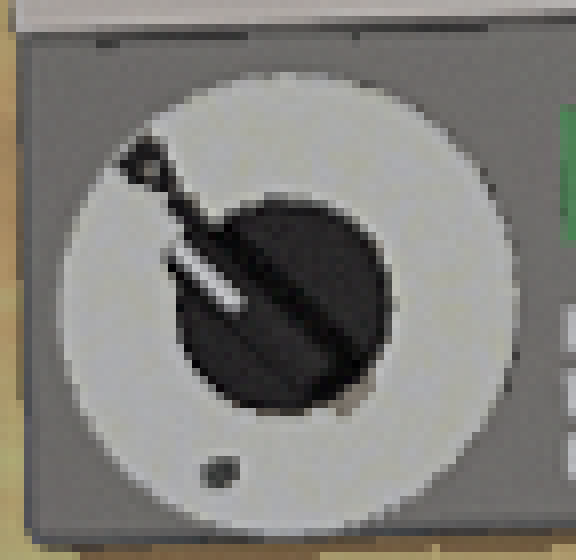

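The black nose meets the arrowhead tip at crop (174,188), and the pots and lids have not moved. I'm handing the job in.

```bash
python3 -c "
from cell import order
print(order.close_job())"
```

```text
the job is handed in; nothing more can be done
None
```

I handed the job in at about 109 s with no verdict returned: the dial was set on the stud first, then all four pots were closed with their own lids and stood on the plate, and the pointer now rests on the arrowhead tip in the last picture.

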